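# Try the microcentrifuge lid, free its catch if needed, and hold it open

## Robot

A 7-joint arm with a two-finger parallel gripper is mounted at the origin on the work surface. World frame = base frame: x ahead of the robot, y to its left, z up, the work surface at z = 0. Lengths are in m, angles in rad, forces in N, time in s.
With the tool pointing down it reaches from about 0.4 to 0.85 m from the base axis. Payload 10.4 kg.
Tool frame: the origin (TCP) lies midway between the tips of the shut fingers; the grasp point (between the pads) lies 19 mm behind it; z points along the fingers, y is the direction in which the jaws open and shut (so a half turn about z gives the same grasp; the last joint's range is limited). The gripper opens to 85 mm and grips with 20 to 120 N. Pads are 22 mm wide; open, the fingers measure 114 mm over their backs; the gripper's body (76 mm by 85 mm) begins 54 mm behind the grasp point. The pads swing forward as they close: fully open they stand 13 mm farther back than shut.
Start: joints at [-1.134, 0.332, -0.065, 1.46, 0.022, 1.35, -0.088], TCP at [0.277, 0.56, 0.231] pointing down, gripper open.
Joint ranges: [-2.6, 2.6], [-0.5, 2.12], [-1.47, 1.34], [0.16, 2.42], [-1.27, 4.41], [0.06, 2.06], [-2.6, 2.6]. Speed limits (rad/s): [2.22, 2.22, 2.79, 2.79, 3.14, 3.14, 3.14].

## Interface

Orientations are given as a 3x3 rotation matrix whose columns are the frame's x, y, z axes.
In Python, from plant import r gives the robot as it stands.
- The arm moves only by the shell command python3 -m handwheel 'ROWS' [OPENING] [FORCE]. ROWS is JSON, a list of rows, each a list of 6 numbers: the shift along the tool's x, y, z in m, then the turn, a rotation vector about the tool's x, y, z in rad. A call has 1 to 5 rows; each row shifts and turns the commanded pose from where the row before left it, along the tool's axes as they then stand; what a row does not reach is not made up. A row lasts 1/10 s, in which the tool goes at most 50 mm and 8.59 degrees, less where a joint would pass 70% of its speed; a pose out of reach is approached as far as the arm can. A call is refused whole if a number of a shift passes 0.05 or a number of a turn 0.15, either way. A call with a gripper value outside its range is refused whole. OPENING is the finger opening in m, from 0 to 0.0854, set as the call begins (- or left out, the last holds). The fingers move at their own pace and stop on an object; FORCE is the grip in N (left out, the last holds). Time passes only in rows, so rows that do not move let the fingers close. It gives the time, the measured TCP pose, the force and the opening at its end, in the units of the state.
- r.observe(): the state, without advancing time (a new reading comes with each control period).
- r.snapshot(name): name is "side" or "top"; returns a dict with "pixels" (384x512x3 uint8, red, green, blue), "vfov" (degrees; the focal length in pixels is half the picture's height over the tangent of half this angle, whatever the lens; pixels are square), "cx", "cy" (the principal point, pixels), "k1" (the pictures are not rectified: a ray, as slopes to the right and down, at radius r is drawn at 1 + k1 r^2 times it, then the intrinsics apply), "origin" and "rotation" of the camera in the world. Camera axes: x right, y down, z forward; pixel columns grow to the right and rows downward; lengths in m; the calibration is good to about 2 mm. A picture is of the moment at which its call begins. There is no depth.
- r.close_job(): hands the job in, once; it reports no verdict.
Trained networks look in a picture, given as the dict that the camera call returned (one of the last four; its "shot" number tells which), for a name from the list of things; names that differ only in an ending like _2 or _b are one class to them, and where a whole thing is asked for, a point or a joint stands for the part that bears it (a point fixed in the world has none). Each returns a list of dicts, best first, with "p" (0 to 1); they miss things now and then, are a little off and sometimes report something else, mostly with a low value. They report only what shows in the picture. A call takes as long as a camera call.
- r.search_frame(picture, thing): "xyz" ([x, y, z] in m, in the coordinates of the camera as it stood for that picture, good to about 4 mm: the middle of the surface that is visible of it).
- r.trace(picture, thing): "pixels" (384x512 bool, what is visible of it).
- r.spot_point(picture, thing): "xyz" ([x, y, z] in m, in the coordinates of the camera as it stood for that picture, good to about 4 mm: a listed point, or the origin of a listed thing).
The state is a dict: "time": time; "q": joint angles; "joint_velocities": joint speeds; "effort": joint torques, N m; "ee_pos": TCP position; "ee_rot": TCP orientation; "ft_force": force on the tool from outside, world axes, zero at the start; "moment": the same for the moment, N m; "opening": opening from 0.0 (shut) to 1.0 (fully open).
Only numpy, scipy, OpenCV 4.12 (cv2) and the standard library are available. Lean on these libraries where they do the work, as an engineer would, in place of code of your own. Each camera call takes 0.05 s, during which the arm holds its last target.

## Task

I need my tubes out of the microcentrifuge, whose lid will not stay up by itself. Before touching the release key, try the lid by its grab bar: if it comes up, leave the key alone; if it is caught, do not force it, but press the square release key on the front deck fully down and then go back to the bar. Raise the lid by its bar to well past 45 degrees but still short of upright, and finish while holding it still there, with the things on the bench beside the machine left where they are.

Things in the scene. Friction and masses are not known exactly. Their poses are not given: they have to be found in the camera images.
- centrifuge: White benchtop microcentrifuge, fixed: 300 deep (x), 210 wide (y), flat deck 120 above the bench. Origin: centre of its underside; x points from its front (robot's side) to its hinge side, y to the left seen from the robot, z up; it stands turned about the vertical. The front 98 of the deck is the control panel with a dark display and the release key; the lid covers the rest.
- lid: Grey lid with a round clear window, 190 x 190 x 26, about 0.5 kg. Origin: on the hinge axis at its back, 134 above the bench; axes as the machine's when shut. Opening turns it about +y: front edge up and away; tilt of its z = opening angle (0 shut, stop 1.75 rad). Let go below 1.4 rad it falls shut. Free, it lifts with 2 to 4 N at the bar; caught, the bar gives about 3 mm, then stops hard.
- grab_bar (a point): Centre of the lid's round steel grab bar (moves with the lid). The bar is 12 thick and runs along the lid's y, 80 clear between its end arms, 36 in front of the lid's front edge; lid shut: 50 above the deck, 170 above the bench; 218 in front of and 36 above the hinge axis. Free space 44 deep below it.
- key_top (a point): Centre of the top face of the grey square release key, 28 x 28, standing 12 above the deck, 120 in front of the machine's centre and 78 to its left (clear of the bar's end). It moves straight down.
- key (a joint): Travel of the release key (m): 0 up, 0.008 fully down; sprung, 1.2 N to start and 4.4 N when fully down, comes up by itself. Pressed past about 0.006 it throws the catch back; the catch then stays back.
- catch: The catch, a small steel hook inside the machine under the lid's front edge; hidden while the lid is shut and not to be handled. At the start it is, by chance, either hooked over the lid's steel striker loop (lid caught) or thrown back (lid free).
- catch_nose (a point): Point on the nose of that hook, 34 in front of the machine's centre when hooked; thrown back it lies about 12 nearer the machine's front.
- tip_box: Bystander: blue box of pipette tips with a clear lid, 125 x 88 x 91, origin under its centre, to the left of the machine.
- tube_rack: Bystander: yellow tube rack, 200 x 70 x 28, origin under its centre, to the right of the machine.
- reagent_bottle: Bystander: capped glass bottle, 60 across, 130 tall, origin under its centre, to the right of the machine beyond the rack.

How it is judged:
On the way, in this order (a step that is already met when the one before it is completed fails the run):
1. the lid is tried before the key is touched: a caught lid is pulled against its catch with over 3 N, or a free lid comes up past 0.12 rad, with the catch where it was at the start and the key up (value of joint key below 0.002 m and distance of catch_nose from where it was at the start of the episode below 0.004 m and (contact force between lid and catch above 3 N or angle between lid's own z axis and vertical above 0.12 rad)), for 0.05 s.
2. the lid is raised past 0.5 rad (angle between lid's own z axis and vertical above 0.5 rad), for 0.1 s.
At the end, for the whole second after the job is handed in: The lid stands open between 0.79 rad (45 degrees) and 1.45 rad (83 degrees), still (under 0.1 rad/s), held by the fingers at its grab bar (over 1 N, grasp point within 60 mm of the bar's centre), propped by nothing else, with the release key up (angle between lid's own z axis and vertical between 0.79 and 1.45 rad and angular speed of lid below 0.1 rad/s and contact force between the fingers and lid above 1 N and contact force between each of tip_box, tube_rack, reagent_bottle and lid below 0.2 N and distance between grab_bar and the grasp point below 0.06 m and value of joint key below 0.002 m); the arm keeps its last pose, push and grip.
It fails at once if the release key is pressed down although the lid was not caught (value of joint key above 0.0068 m and distance of catch_nose from where it was at the start of the episode below 0.004 m).
It fails at once if the caught lid is forced: over 60 N on the catch (contact force between lid and catch above 60 N).
It fails at once if a bystander is shifted over 30 mm or tipped (distance of any of tip_box, tube_rack, reagent_bottle from where it was at the start of the episode above 0.03 m or angle between reagent_bottle's own z axis and vertical above 0.5 rad).
It also fails if it takes over 58 s, if anything falls off the work surface, if the arm or the gripper's body presses on something with over 40 N, if the wrist force passes 120 N, or if a joint passes its speed limit or range.

## Working session

There is one attempt and no reset: what is moved stays moved. The work goes in short steps, Python scripts to look and compute and a shell command to move; the robot and the scene stay as the last step left them, time stands still between calls to the robot, and variables do not carry over. Pictures are saved under pics/ and viewed, and the job is handed in when it is done.

```bash
ls; mkdir -p pics
cat > h.py <<'E'
import numpy as np, cv2
from plant import r
def w(s,p): return np.array(s["origin"])+np.array(s["rotation"])@np.array(p)
E
python3 - <<'E'
from h import *
o=r.observe(); print(o["time"],o["ee_pos"],np.round(o["ee_rot"],3),o["ft_force"],o["opening"])
for n in("side","top"):
    s=r.snapshot(n); cv2.imwrite(f"pics/{n}0.png",s["pixels"][:,:,::-1]); print(n,s["origin"],np.round(s["rotation"],3).tolist())
    for t in("grab_bar","key_top","lid","centrifuge","tip_box","tube_rack","reagent_bottle"):
        print(t,[(np.round(w(s,d["xyz"]),3),round(d["p"],2)) for d in r.spot_point(s,t)[:2]])
E
```

```text
pics
0.0 [0.27722887 0.55972813 0.23051365] [[-0.896  0.444 -0.001]
 [ 0.444  0.896 -0.001]
 [-0.    -0.001 -1.   ]] [-0.47092212  0.61338439 -0.49439544] 0.9992850934617233
side [ 0.40747661 -0.79693414  0.77199057] [[0.952, -0.203, 0.228], [-0.304, -0.575, 0.76], [-0.023, -0.793, -0.609]]
grab_bar [(array([0.549, 0.146, 0.168]), 0.58)]
key_top [(array([0.507, 0.219, 0.132]), 0.6)]
lid [(array([0.763, 0.169, 0.132]), 0.78)]
centrifuge [(array([ 0.633,  0.157, -0.002]), 0.72)]
tip_box []
tube_rack [(array([ 0.676, -0.029, -0.003]), 0.59)]
reagent_bottle [(array([ 0.621, -0.176, -0.003]), 0.87)]
top [0.51218949 0.00581704 0.9804322 ] [[-0.017, -0.992, 0.126], [-1.0, 0.013, -0.027], [0.025, -0.127, -0.992]]
grab_bar [(array([0.547, 0.145, 0.171]), 0.93)]
key_top [(array([0.508, 0.217, 0.133]), 0.68)]
lid []
centrifuge [(array([ 0.634,  0.157, -0.003]), 0.97), (array([0.676, 0.371, 0.001]), 0.45)]
tip_box [(array([0.67 , 0.371, 0.002]), 0.56)]
tube_rack [(array([ 0.674, -0.031, -0.003]), 0.95)]
reagent_bottle [(array([ 0.622, -0.176, -0.002]), 0.79)]
```

View pics/side0.png

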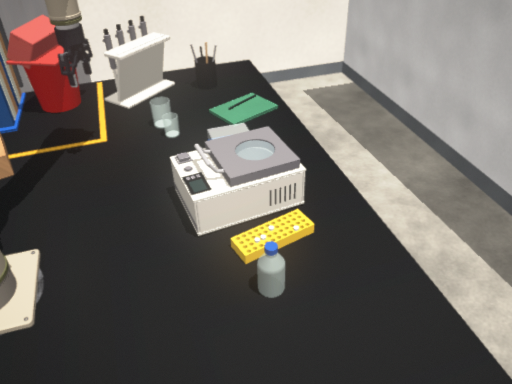

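View pics/top0.png

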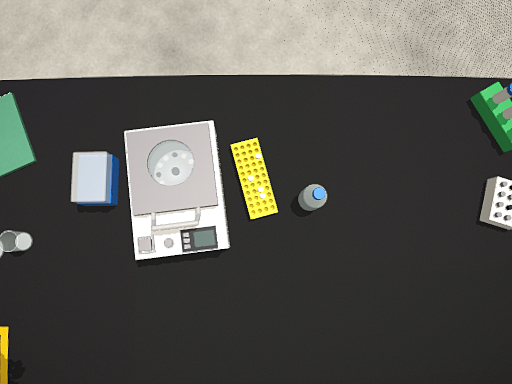

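The side and top pictures agree on where things are. The bar is at about (0.548, 0.146, 0.170), which is around (178,217) in the top view. The key is at (0.508, 0.218), around (146,243), and the machine is yawed about 0.12 rad. First I'll turn the tool so the jaws close across the bar, narrowing the fingers as it turns.

```bash
python3 -m handwheel '[[0,0,-0.01,0,0,0.141],[0,0,-0.01,0,0,0.141],[0,0,-0.01,0,0,0.141],[0,0,-0.01,0,0,0.141],[0,0,0,0,0,0.141]]' 0.04 30
python3 -m handwheel '[[0,0,0,0,0,0.141],[0,0,0,0,0,0.141],[0,0,0,0,0,0],[0,0,0,0,0,0]]'
cat >> h.py <<'E'
def rel(t):
    o=r.observe(); R=np.array(o["ee_rot"]); p=np.array(o["ee_pos"])
    print("t",round(o["time"],2),"p",np.round(p,4),"tooldelta",np.round(R.T@(np.array(t)-p),4),"F",np.round(o["ft_force"],1),"op",round(o["opening"]*.0854,4),"ydir",np.round(R[:,1],3),"z",np.round(R[:,2],3),"q",np.round(o["q"],2))
E
python3 - <<'E'
from h import *
rel([0.548,0.1455,0.25])
s=r.snapshot("top"); m=r.trace(s,"lid")
pts=np.array([[-.12,.078],[-.086,0],[0,0],[.132,0]]);wd=np.array([[.5075,.218],[.548,.1455],[.6335,.157],[.763,.169]])
a=pts-pts.mean(0);b=wd-wd.mean(0)
print("yaw",np.arctan2((a[:,0]*b[:,1]-a[:,1]*b[:,0]).sum(),(a*b).sum()))
if m:
    k=m[0]["pixels"].astype(np.uint8); print(cv2.minAreaRect(cv2.findNonZero(k)),m[0]["p"])
E
```

```text
time: 1.3
ee_pos: [0.2776, 0.5607, 0.273]
ee_rot: [[-0.39, 0.921, 0.001], [0.921, 0.39, 0.002], [0.002, 0.002, -1.0]]
ft_force: [0.7, 0.2, -0.1]
opening: 0.469
time: 1.7
ee_pos: [0.2773, 0.5601, 0.2713]
ee_rot: [[-0.128, 0.992, 0.0], [0.992, 0.128, 0.0], [0.0, 0.0, -1.0]]
ft_force: [0.8, -0.1, 0.4]
opening: 0.473
t 1.7 p [0.2773 0.5601 0.2713] tooldelta [-0.4459  0.2154  0.0213] F [ 0.8 -0.1  0.4] op 0.0404 ydir [0.992 0.128 0.   ] z [ 0.  0. -1.] q [-1.23  0.31  0.06  1.4  -0.02  1.43 -1.04]
yaw 0.11057544823116214
((171.31271362304688, 176.80662536621094), (103.09516143798828, 86.15128326416016), 83.91146850585938) 0.63
```

```bash
python3 -m handwheel '[[-0.044,0.021,0,0,0,0],[-0.044,0.021,0,0,0,0],[-0.044,0.021,0,0,0,0],[-0.044,0.021,0,0,0,0],[-0.044,0.021,0,0,0,0]]' 
python3 -m handwheel '[[-0.044,0.021,0,0,0,0],[-0.044,0.021,0,0,0,0],[-0.044,0.021,0,0,0,0],[-0.044,0.021,0,0,0,0],[-0.044,0.021,0,0,0,0]]' 
python3 -m handwheel '[[0,0,0,0,0,0],[0,0,0,0,0,0]]'
python3 - <<'E'
from h import *
rel([0.548,0.1455,0.20])
for n in("side","top"):
    s=r.snapshot(n); cv2.imwrite(f"pics/{n}1.png",cv2.resize(s["pixels"][100:280,60:310,::-1],None,fx=3,fy=3) if n=="side" else cv2.resize(s["pixels"][80:280,80:330,::-1],None,fx=3,fy=3))
    for t in("grab_bar","key_top"):
        print(n,t,[(np.round(w(s,d["xyz"]),3),round(d["p"],2)) for d in r.spot_point(s,t)[:2]])
E
```

```text
time: 2.3
ee_pos: [0.4096, 0.3529, 0.2716]
ee_rot: [[-0.126, 0.992, 0.0], [0.992, 0.126, 0.001], [0.001, 0.0, -1.0]]
ft_force: [1.0, 0.8, -0.1]
opening: 0.466
time: 2.8
ee_pos: [0.5409, 0.1476, 0.2716]
ee_rot: [[-0.126, 0.992, 0.001], [0.992, 0.126, 0.001], [0.0, 0.001, -1.0]]
ft_force: [1.1, 1.5, -0.3]
opening: 0.465
time: 3.0
ee_pos: [0.5406, 0.1482, 0.2713]
ee_rot: [[-0.123, 0.992, 0.0], [0.992, 0.123, -0.0], [-0.0, 0.0, -1.0]]
ft_force: [-0.1, 0.6, -0.3]
opening: 0.47
t 3.0 p [0.5406 0.1482 0.2713] tooldelta [-0.0036  0.007   0.0713] F [-0.1  0.6 -0.3] op 0.0402 ydir [0.992 0.123 0.   ] z [ 0. -0. -1.] q [-0.7   0.17  0.4   1.59 -0.07  1.39 -0.17]
side grab_bar [(array([0.55 , 0.146, 0.17 ]), 0.98)]
side key_top [(array([0.507, 0.219, 0.132]), 0.64)]
top grab_bar [(array([0.548, 0.143, 0.172]), 0.9)]
top key_top []
```

View pics/side1.png

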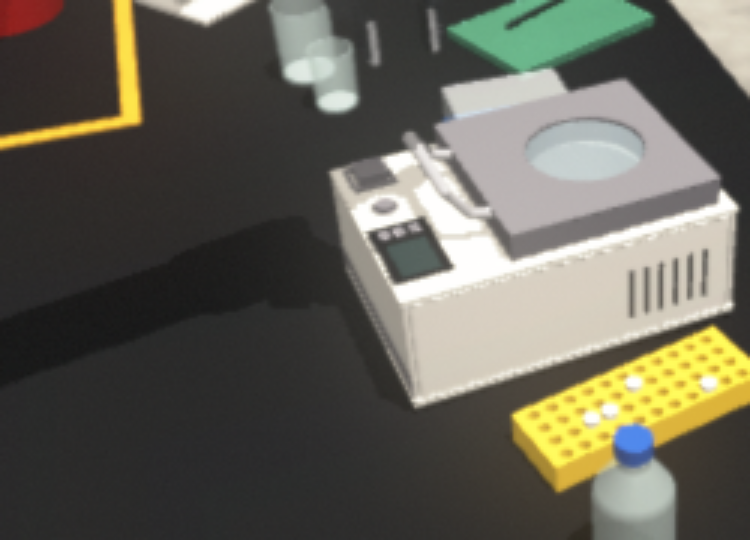

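Run:
```python
from h import *
rel([0.549,0.1455,0.151])
for n in("side","top"):
    s=r.snapshot(n); cv2.imwrite(f"pics/{n}2.png",s["pixels"][:,:,::-1]); print(s["origin"])
```

```text
t 3.3 p [0.5397 0.1506 0.2713] tooldelta [-0.0062  0.0086  0.1203] F [-0.8  0.4 -0.5] op 0.0394 ydir [ 0.992  0.126 -0.   ] z [-0.  0. -1.] q [-0.7   0.17  0.4   1.6  -0.07  1.39 -0.17]
[ 0.40747661 -0.79693414  0.77199057]
[0.51218949 0.00581704 0.9804322 ]
```

View pics/side2.png

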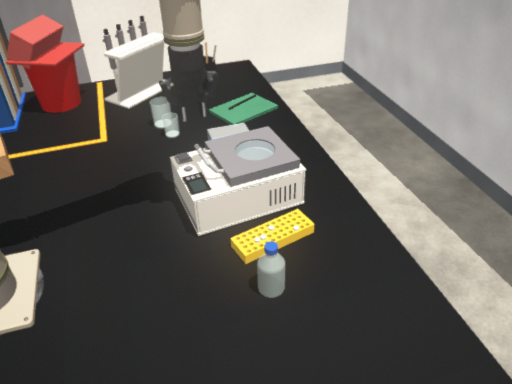

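View pics/top2.png

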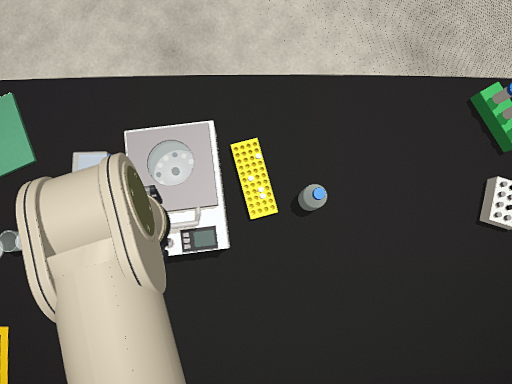

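```bash
cat >> h.py <<'E'
def proj(s,p):
    c=np.array(s["rotation"]).T@(np.array(p)-np.array(s["origin"])); x,y=c[:2]/c[2]; f=192/np.tan(np.radians(s["vfov"]/2)); k=1+s["k1"]*(x*x+y*y)
    return s["cx"]+f*x*k, s["cy"]+f*y*k
E
python3 - <<'E'
from h import *
for n in("side","top"):
    s=r.snapshot(n); print([np.round(proj(s,p)) for p in ([.540,.15,.271],[.549,.1455,.17],[.507,.218,.132])])
E
```

```text
[array([194., 118.]), array([202., 154.]), array([182., 155.])]
[array([163., 228.]), array([175., 225.]), array([145., 245.])]
```

Run:
```python
import cv2,numpy as np
a=cv2.imread("pics/top0.png")[190:270,110:240]; b=cv2.imread("pics/side2.png")[125:210,150:290]
a=cv2.resize(a,None,fx=5,fy=5,interpolation=2); b=cv2.resize(b,None,fx=5,fy=5,interpolation=2)
cv2.circle(a,((175-110)*5,(225-190)*5),4,(0,0,255),1)
cv2.circle(a,((145-110)*5,(245-190)*5),4,(0,0,255),1)
cv2.circle(b,((202-150)*5,(154-125)*5),4,(0,0,255),1)
cv2.circle(b,((182-150)*5,(155-125)*5),4,(0,0,255),1)
cv2.imwrite("pics/za.png",a);cv2.imwrite("pics/zb.png",b)
```

```text
(no output)
```

View pics/za.png

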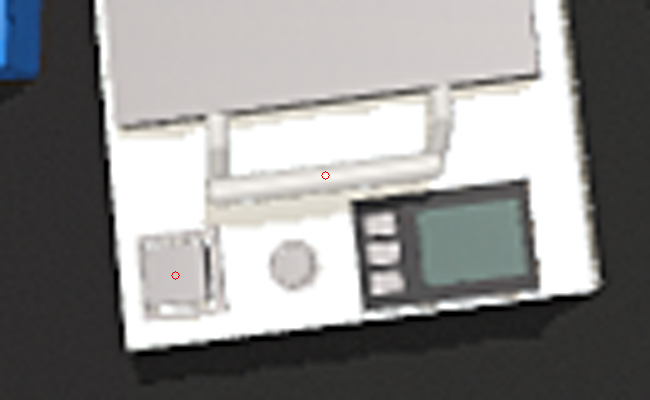

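View pics/zb.png

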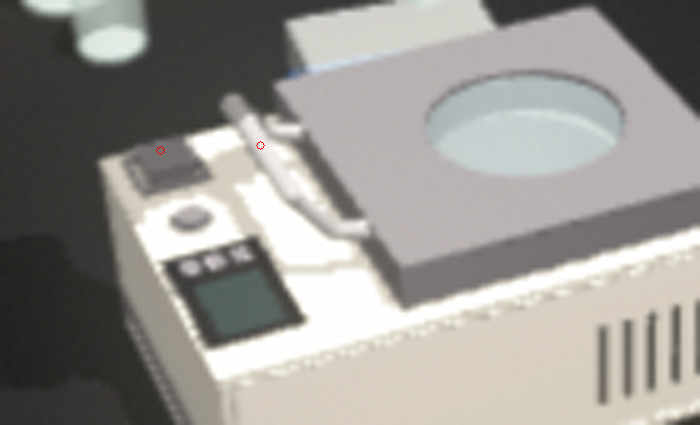

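The reprojected bar and key (red circles) land on the parts in both pictures. Next I'll centre over the bar and go down with a narrower opening.

```bash
python3 -m handwheel '[[-0.004,0.008,0.02,0,0,0],[0,0,0.025,0,0,0],[0,0,0.02,0,0,0],[0,0,0,0,0,0],[0,0,0,0,0,0]]' 0.034 30
python3 - <<'E'
from h import *
rel([0.549,0.1455,0.151])
s=r.snapshot("side");cv2.imwrite("pics/s3.png",cv2.resize(s["pixels"][80:210,140:300,::-1],None,fx=4,fy=4))
E
```

```text
time: 4.0
ee_pos: [0.5487, 0.1465, 0.2069]
ee_rot: [[-0.124, 0.992, 0.0], [0.992, 0.124, -0.0], [-0.0, 0.0, -1.0]]
ft_force: [1.0, 0.6, 1.2]
opening: 0.397
t 4.0 p [0.5487 0.1465 0.2069] tooldelta [-0.0011  0.0002  0.0559] F [1.  0.6 1.2] op 0.0339 ydir [0.992 0.124 0.   ] z [ 0. -0. -1.] q [-0.68  0.22  0.4   1.67 -0.09  1.26 -0.14]
```

View pics/s3.png

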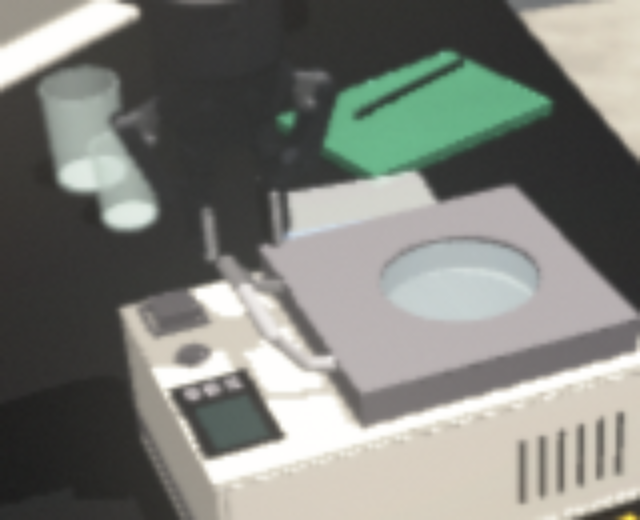

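The fingers, at about (208,235) and (280,215) in the crop, are just above the bar and straddle it front to back. I'll descend and close.

```bash
python3 -m handwheel '[[0,0,0.02,0,0,0],[0,0,0.02,0,0,0],[0,0,0.014,0,0,0],[0,0,0,0,0,0]]'
python3 -m handwheel '[[0,0,0,0,0,0],[0,0,0,0,0,0],[0,0,0,0,0,0],[0,0,0,0,0,0],[0,0,0,0,0,0]]' 0 25
python3 - <<'E'
from h import *
rel([0.549,0.1455,0.151])
s=r.snapshot("side");cv2.imwrite("pics/s4.png",cv2.resize(s["pixels"][80:210,140:300,::-1],None,fx=4,fy=4))
E
```

```text
time: 4.45
ee_pos: [0.548, 0.1464, 0.1514]
ee_rot: [[-0.124, 0.992, -0.002], [0.992, 0.124, -0.001], [-0.0, -0.002, -1.0]]
ft_force: [-0.2, 0.4, 0.2]
opening: 0.403
time: 4.95
ee_pos: [0.5498, 0.1467, 0.1536]
ee_rot: [[-0.124, 0.992, 0.003], [0.992, 0.124, 0.001], [0.001, 0.003, -1.0]]
ft_force: [5.6, 0.7, 4.7]
opening: 0.128
t 4.95 p [0.5498 0.1467 0.1536] tooldelta [-0.0011 -0.001   0.0026] F [5.6 0.7 4.7] op 0.0109 ydir [0.992 0.124 0.003] z [ 0.003  0.001 -1.   ] q [-0.67  0.27  0.39  1.74 -0.11  1.16 -0.13]
```

View pics/s4.png

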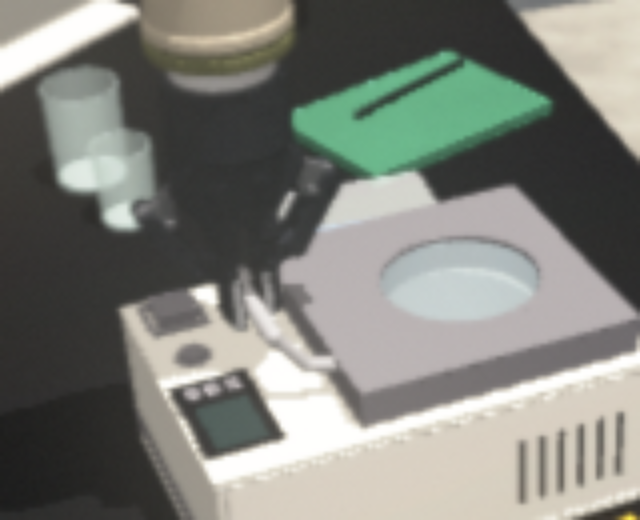

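The bar is gripped, with the opening at about 11 mm. Now I'll try the lid gently.

```bash
python3 -m handwheel '[[0,0,-0.002,0,0,0],[0,0,0,0,0,0]]'; python3 -m handwheel '[[0,0,-0.002,0,0,0],[0,0,0,0,0,0]]';  python3 -m handwheel '[[0,0,-0.002,0,0,0],[0,0,0,0,0,0]]'
```

```text
time: 5.2
ee_pos: [0.55, 0.1468, 0.155]
ee_rot: [[-0.124, 0.992, 0.003], [0.992, 0.124, 0.001], [0.0, 0.003, -1.0]]
ft_force: [9.2, 2.2, -4.1]
opening: 0.132
time: 5.4
ee_pos: [0.5503, 0.1468, 0.157]
ee_rot: [[-0.124, 0.992, 0.004], [0.992, 0.124, 0.001], [0.0, 0.004, -1.0]]
ft_force: [11.2, 2.5, -4.6]
opening: 0.126
time: 5.6
ee_pos: [0.5507, 0.1468, 0.1591]
ee_rot: [[-0.124, 0.992, 0.005], [0.992, 0.124, 0.001], [0.0, 0.005, -1.0]]
ft_force: [13.4, 1.8, -4.1]
opening: 0.13
```

```bash
python3 -m handwheel '[[0,0.002,-0.002,0,0,0],[0,0,0,0,0,0]]'; python3 -m handwheel '[[0,0.001,-0.003,0,0,0],[0,0,0,0,0,0]]';  python3 -m handwheel '[[0,0.001,-0.003,0,0,0],[0,0,0,0,0,0]]'
python3 - <<'E'
from h import *
rel([0.549,0.1455,0.151])
s=r.snapshot("side");cv2.imwrite("pics/s5.png",cv2.resize(s["pixels"][80:210,140:300,::-1],None,fx=4,fy=4))
for t in("grab_bar","lid","catch_nose"):
        print(t,[(np.round(w(s,d["xyz"]),3),round(d["p"],2)) for d in r.spot_point(s,t)[:2]])
E
```

```text
time: 5.8
ee_pos: [0.5509, 0.1468, 0.1603]
ee_rot: [[-0.124, 0.992, 0.001], [0.992, 0.124, 0.0], [0.0, 0.001, -1.0]]
ft_force: [7.1, 1.1, -3.5]
opening: 0.126
time: 6.0
ee_pos: [0.5515, 0.1469, 0.1632]
ee_rot: [[-0.124, 0.992, -0.0], [0.992, 0.124, 0.0], [0.0, -0.0, -1.0]]
ft_force: [4.9, 2.1, -4.1]
opening: 0.128
time: 6.2
ee_pos: [0.5522, 0.147, 0.1662]
ee_rot: [[-0.124, 0.992, -0.001], [0.992, 0.124, -0.0], [0.0, -0.001, -1.0]]
ft_force: [2.4, 1.3, -3.2]
opening: 0.133
t 6.2 p [0.5522 0.147  0.1662] tooldelta [-0.0011 -0.0033  0.0152] F [ 2.4  1.3 -3.2] op 0.0113 ydir [ 0.992  0.124 -0.001] z [-0.001 -0.    -1.   ] q [-0.67  0.27  0.39  1.71 -0.11  1.19 -0.13]
grab_bar [(array([0.555, 0.148, 0.181]), 0.59), (array([0.763, 0.168, 0.132]), 0.2)]
lid [(array([0.762, 0.166, 0.13 ]), 0.68)]
catch_nose []
```

View pics/s5.png

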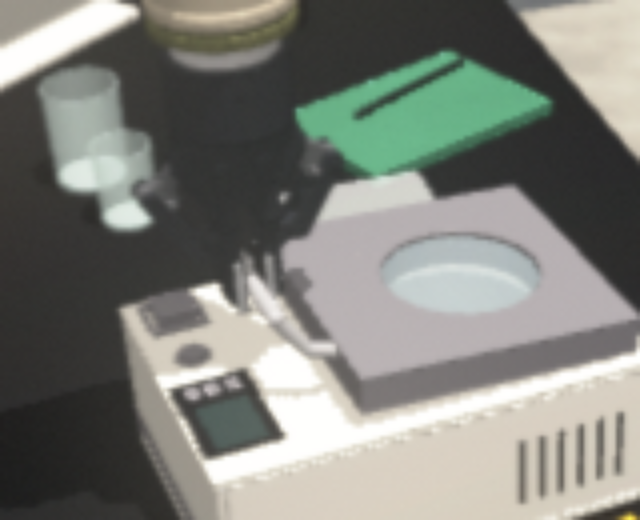

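The lid is coming up with a steady 3–4 N and has risen about 12 mm, well past the 3 mm of play. So it is free and the key stays untouched. I'll work out the arc next.

Run:
```python
import numpy as np
p=.228+np.arange(0,22)*.05
for a,b in zip(p,p[1:]): print(round(b-.1637,3),np.round(.2209*1000*np.array([np.cos(a)-np.cos(b),np.sin(b)-np.sin(a)]),1), np.round([.763-.993*.2209*np.cos(b),.134+.2209*np.sin(b)-.019],3))
```

```text
0.114 [ 2.8 10.7] [0.552 0.176]
0.164 [ 3.3 10.5] [0.555 0.186]
0.214 [ 3.8 10.4] [0.559 0.197]
0.264 [ 4.3 10.2] [0.563 0.207]
0.314 [4.8 9.9] [0.568 0.217]
0.364 [5.3 9.7] [0.574 0.226]
0.414 [5.8 9.4] [0.579 0.236]
0.464 [6.3 9.1] [0.585 0.245]
0.514 [6.7 8.8] [0.592 0.254]
0.564 [7.1 8.4] [0.599 0.262]
0.614 [7.6 8.1] [0.607 0.27 ]
0.664 [7.9 7.7] [0.615 0.278]
0.714 [8.3 7.3] [0.623 0.285]
0.764 [8.7 6.8] [0.632 0.292]
0.814 [9.  6.4] [0.64  0.298]
0.864 [9.3 5.9] [0.65  0.304]
0.914 [9.6 5.5] [0.659 0.31 ]
0.964 [9.9 5. ] [0.669 0.315]
1.014 [10.1  4.5] [0.679 0.319]
1.064 [10.3  4. ] [0.689 0.323]
1.114 [10.5  3.5] [0.7   0.326]
```

```bash
python3 -m handwheel '[[0,0.003,-0.0105,0,0,0],[0,0.0033,-0.0105,0,0,0],[0,0.0038,-0.0104,0,0,0],[0,0,0,0,0,0]]'
python3 - <<'E'
from h import *
rel([0.560,0.147,0.197])
s=r.snapshot("side")
for t in("grab_bar",):
        print(t,[(np.round(w(s,d["xyz"]),3),round(d["p"],2)) for d in r.spot_point(s,t)[:2]])
E
```

```text
time: 6.8
ee_pos: [0.5622, 0.1481, 0.1998]
ee_rot: [[-0.124, 0.992, -0.001], [0.992, 0.124, 0.0], [0.001, -0.001, -1.0]]
ft_force: [-8.2, -0.8, 1.3]
opening: 0.127
t 6.8 p [0.5622 0.1481 0.1998] tooldelta [-0.0008 -0.0024  0.0028] F [-8.2 -0.8  1.3] op 0.0109 ydir [ 0.992  0.124 -0.001] z [-0.001  0.    -1.   ] q [-0.67  0.26  0.4   1.64 -0.11  1.26 -0.13]
grab_bar [(array([0.563, 0.147, 0.213]), 0.63)]
```

```bash
python3 -m handwheel '[[0,0.003,-0.0102,0,0,0],[0,0.0043,-0.0099,0,0,0],[0,0.005,-0.0097,0,0,0],[0,0,0,0,0,0]]'
python3 -m handwheel '[[0,0.0057,-0.0094,0,0,0],[0,0.0062,-0.0091,0,0,0],[0,0.0067,-0.0088,0,0,0],[0,0,0,0,0,0]]'
python3 - <<'E'
from h import *
rel([0.592,0.15,0.254])
s=r.snapshot("side");cv2.imwrite("pics/s6.png",cv2.resize(s["pixels"][50:210,140:320,::-1],None,fx=4,fy=4))
for t in("grab_bar","lid"):
        print(t,[(np.round(w(s,d["xyz"]),3),round(d["p"],2)) for d in r.spot_point(s,t)[:2]])
E
```

```text
time: 7.3
ee_pos: [0.576, 0.1497, 0.2296]
ee_rot: [[-0.123, 0.992, 0.002], [0.992, 0.123, 0.001], [0.0, 0.002, -1.0]]
ft_force: [-1.4, -0.4, -1.6]
opening: 0.126
time: 7.7
ee_pos: [0.5935, 0.1517, 0.2564]
ee_rot: [[-0.123, 0.992, -0.001], [0.992, 0.123, -0.0], [-0.0, -0.001, -1.0]]
ft_force: [-7.8, -3.0, 3.3]
opening: 0.127
t 7.7 p [0.5935 0.1517 0.2564] tooldelta [-0.0015 -0.0017  0.0024] F [-7.8 -3.   3.3] op 0.0108 ydir [ 0.992  0.123 -0.001] z [-0.001 -0.    -1.   ] q [-0.65  0.3   0.41  1.48 -0.12  1.39 -0.11]
grab_bar [(array([0.593, 0.152, 0.268]), 0.7)]
lid [(array([0.762, 0.168, 0.13 ]), 0.88)]
```

View pics/s6.png

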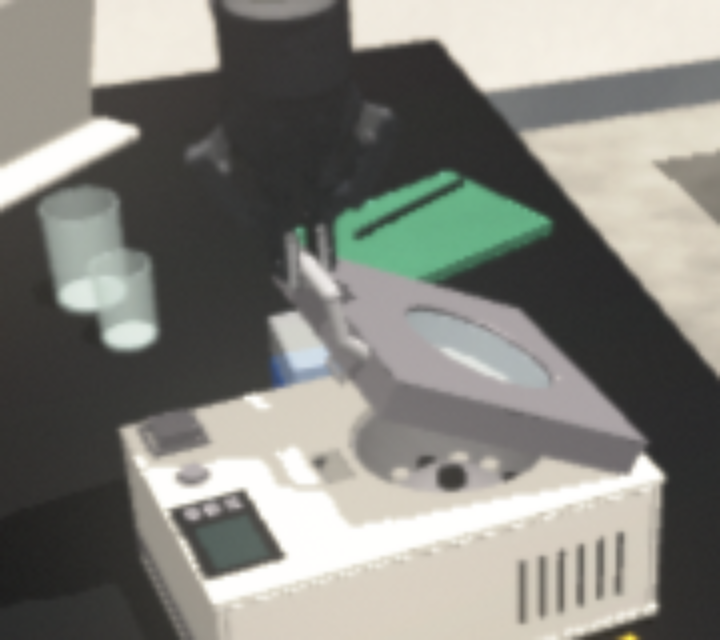

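The lid is open about 30° with the fingers still on the bar, around (310,265) in the crop. I'll keep going along the arc with slightly less x, since Fx is about -8 N.

```bash
python3 -m handwheel '[[0,0.006,-0.0082,0,0,0],[0,0.0074,-0.008,0,0,0],[0,0.0078,-0.0077,0,0,0],[0,0,0,0,0,0]]'
python3 -m handwheel '[[0,0.0082,-0.0073,0,0,0],[0,0.0086,-0.0068,0,0,0],[0,0.009,-0.0064,0,0,0],[0,0,0,0,0,0]]'
python3 - <<'E'
from h import *
rel([0.640,0.155,0.298])
s=r.snapshot("side")
for t in("grab_bar","lid"):
        print(t,[(np.round(w(s,d["xyz"]),3),round(d["p"],2)) for d in r.spot_point(s,t)[:2]])
E
```

```text
time: 8.25
ee_pos: [0.6147, 0.1541, 0.2808]
ee_rot: [[-0.123, 0.992, -0.0], [0.992, 0.123, -0.0], [-0.0, -0.0, -1.0]]
ft_force: [-10.6, -3.2, 6.2]
opening: 0.13
time: 8.65
ee_pos: [0.6405, 0.157, 0.3022]
ee_rot: [[-0.123, 0.992, 0.001], [0.992, 0.123, -0.0], [-0.0, 0.001, -1.0]]
ft_force: [-10.3, -4.4, 11.5]
opening: 0.128
t 8.65 p [0.6405 0.157  0.3022] tooldelta [-0.0019 -0.0007  0.0042] F [-10.3  -4.4  11.5] op 0.011 ydir [0.992 0.123 0.001] z [ 0.001 -0.    -1.   ] q [-0.61  0.4   0.42  1.26 -0.16  1.51 -0.08]
grab_bar [(array([0.642, 0.155, 0.315]), 0.85)]
lid [(array([0.765, 0.168, 0.132]), 0.87)]
```

```bash
python3 -m handwheel '[[0,0.008,-0.0075,0,0,0],[0,0.0092,-0.0062,0,0,0],[0,0.0098,-0.005,0,0,0],[0,0,0,0,0,0]]'
python3 -m handwheel '[[0,0.0097,-0.0055,0,0,0],[0,0.0101,-0.0045,0,0,0],[0,0.005,-0.002,0,0,0],[0,0,0,0,0,0],[0,0,0,0,0,0]]'
python3 - <<'E'
from h import *
rel([0.69,0.16,0.323])
s=r.snapshot("side");cv2.imwrite("pics/s7.png",cv2.resize(s["pixels"][30:210,140:320,::-1],None,fx=3,fy=3))
for t in("grab_bar","lid"):
        print(t,[(np.round(w(s,d["xyz"]),3),round(d["p"],2)) for d in r.spot_point(s,t)[:2]])
E
```

```text
time: 9.2
ee_pos: [0.6677, 0.1602, 0.3193]
ee_rot: [[-0.123, 0.992, 0.001], [0.992, 0.123, -0.001], [-0.001, 0.001, -1.0]]
ft_force: [-3.3, -4.2, 5.1]
opening: 0.125
time: 9.7
ee_pos: [0.6915, 0.163, 0.3302]
ee_rot: [[-0.122, 0.992, 0.001], [0.992, 0.122, -0.001], [-0.001, 0.001, -1.0]]
ft_force: [-1.3, -5.9, 0.2]
opening: 0.124
t 9.7 p [0.6915 0.163  0.3302] tooldelta [-0.0028 -0.0019  0.0072] F [-1.3 -5.9  0.2] op 0.0106 ydir [0.992 0.122 0.001] z [ 0.001 -0.001 -1.   ] q [-0.54  0.53  0.43  1.03 -0.21  1.62 -0.06]
grab_bar [(array([0.694, 0.161, 0.342]), 0.63)]
lid [(array([0.766, 0.165, 0.13 ]), 0.82)]
```

View pics/s7.png

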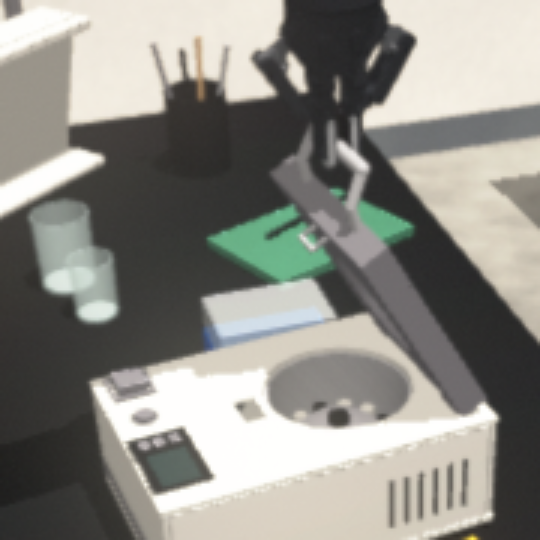

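The lid stands at about 1.07 rad (61°), and the fingers hold the bar around (340,150) in the crop. I'll let it settle, then check again.

```bash
python3 -m handwheel '[[0,0,0,0,0,0],[0,0,0,0,0,0],[0,0,0,0,0,0],[0,0,0,0,0,0],[0,0,0,0,0,0]]' 0 35
python3 -m handwheel '[[0,0,0,0,0,0],[0,0,0,0,0,0],[0,0,0,0,0,0],[0,0,0,0,0,0],[0,0,0,0,0,0]]'
python3 - <<'E'
from h import *
rel([0.69,0.16,0.323]); print(np.abs(r.observe()["joint_velocities"]).max())
for n in("side","top"):
  s=r.snapshot(n)
  for t in("grab_bar","lid","key_top","tip_box","tube_rack","reagent_bottle"):
    print(n,t,[(np.round(w(s,d["xyz"]),3),round(d["p"],2)) for d in r.spot_point(s,t)[:1]])
E
```

```text
time: 10.35
ee_pos: [0.6913, 0.163, 0.3301]
ee_rot: [[-0.122, 0.992, 0.001], [0.992, 0.122, -0.001], [-0.001, 0.0, -1.0]]
ft_force: [-0.9, -5.6, 1.2]
opening: 0.122
time: 10.85
ee_pos: [0.6913, 0.163, 0.3302]
ee_rot: [[-0.122, 0.992, 0.001], [0.992, 0.122, -0.001], [-0.001, 0.0, -1.0]]
ft_force: [-0.5, -5.2, 0.1]
opening: 0.123
t 10.85 p [0.6913 0.163  0.3302] tooldelta [-0.0028 -0.0016  0.0072] F [-0.5 -5.2  0.1] op 0.0105 ydir [0.992 0.122 0.   ] z [ 0.001 -0.001 -1.   ] q [-0.54  0.53  0.43  1.03 -0.21  1.62 -0.06]
0.0013815618994853884
side grab_bar [(array([0.693, 0.158, 0.342]), 0.86)]
side lid [(array([0.762, 0.167, 0.129]), 0.61)]
side key_top [(array([0.504, 0.219, 0.132]), 0.39)]
side tip_box [(array([ 0.673,  0.373, -0.001]), 0.67)]
side tube_rack []
side reagent_bottle [(array([ 0.62 , -0.174, -0.002]), 0.94)]
top grab_bar [(array([0.693, 0.161, 0.342]), 0.69)]
top lid [(array([0.767, 0.171, 0.135]), 0.83)]
top key_top [(array([0.51 , 0.218, 0.133]), 0.43)]
top tip_box [(array([ 0.62 , -0.176,  0.001]), 0.47)]
top tube_rack [(array([ 0.673, -0.033, -0.001]), 0.76)]
top reagent_bottle [(array([ 0.624, -0.175, -0.   ]), 0.71)]
```

```bash
python3 -c "
from plant import r
print(r.close_job())"
```

```text
the job is handed in; nothing more can be done
None
```

The lid was free, so I left the release key alone. I raised the lid by its grab bar to about 1.07 rad (61°) and handed the job in with the fingers still holding it there. The hand-in itself reports no verdict.

- **Trying the lid:** the bar rose about 12 mm at a steady 3–4 N, well past the 3 mm of play a caught lid would allow.
- **Final hold:** over the last second the arm stayed still (joint speeds about 0.001 rad/s). The fingers were closed on the bar at a set grip of 35 N. Both cameras put the bar at about (0.693, 0.16, 0.342), within about 10 mm of the grasp point.
- **Key and bench:** the key top still read at its starting height. The tip box, rack and bottle were within a few millimetres of where they started.
- **Checks that disagreed or failed:**
  - The last side view missed the rack, but the top view found it in place.
  - The last top view labelled the bottle as the tip box with a low score, but the side view found the tip box unmoved.
  - About 5 N of sideways force remained along the bar.

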